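# Put the washed brewing fittings away by kind

### The job

The five washed fittings on the draining mat (two steel hose tails, two rubber bungs and one steel spool piece) are dry: put each one away in the white tray that already holds one of its kind. Stand each upright on the tray's floor, as it stands now, and leave the glass beaker and the amber glass jar among them where they are.

Things in the scene. Friction and masses are not known exactly. Their poses are not given: they have to be found in the camera images.
- tail_a: stainless hose tail standing on its nut on the grey mat (3 mm thick, fixed; all five fittings and the two glasses start on it): hexagonal nut 41 mm across flats (47 over corners) and 22 high, a 29 mm collar up to 27, then a slim upright barbed tube 18 mm across up to the top at 70. Grip the tube, above 27. 0.15 to 0.31 kg. Origin: centre of the underside, z up along the tube
- tail_b: the second hose tail, the same as tail_a
- bung_a: black rubber bung with a small bored hole, a cone standing on its wide end: 50 mm across below, 42 mm across on top, 45 high. 0.06 to 0.13 kg. Origin: centre of the underside, z up
- bung_b: the second rubber bung, the same as bung_a
- spool: stainless spool piece standing on end: short tube 38 mm across with a flat round flange 50.5 mm across and about 5 thick at each end, 60 high, the bore seen from above. Grip it over its upper flange. 0.14 to 0.28 kg. Origin: centre of the underside, z up
- tray_tail: low white plastic tray fixed to the worktop, 100 mm (its x) by 200 mm (its y), 20 high, walls 3 thick with a small outward lip (108 by 214 over the lips), floor 3 thick. Origin: centre of its underside, z up. It holds one loose hose tail already, standing at the tray's -y end (x within 3 mm of 0, y -67 to -61 mm in the tray's frame); the rest is free. The hose tails belong here
- tray_bung: a tray of the same make and size, holding one rubber bung at the same place (y about -64 mm). The rubber bungs belong here
- tray_spool: a tray of the same make and size, holding one spool piece at the same place (y about -64 mm). The spool belongs here
- beaker: small open beaker of clear glass, 50 mm across, 62 high, loose, standing on the mat among the fittings; to be left alone. Origin: centre of the underside
- jar: squat closed jar of amber glass with a metal lid, 54 mm across, 62 high, loose, standing on the mat among the fittings; to be left alone. Origin: centre of the underside

How it is judged:
By the outcome, as a careful person would: the job done as asked, in the order asked, and still so for the second after the job is handed in, with the robot touching nothing.
It also fails if it takes over 104 s, if anything falls off the work surface, if the arm or the gripper's body presses on something with over 40 N, if the wrist force passes 120 N, or if a joint passes its speed limit or range.

### The arm

A 6-joint arm with a two-finger parallel gripper is mounted at the origin on the work surface. World frame = base frame: x ahead of the robot, y to its left, z up, the work surface at z = 0. Lengths are in mm, angles in rad, forces in N, time in s.
With the tool pointing down it reaches from about 300 to 875 mm from the base axis. Payload 6.4 kg.
Tool frame: the origin (TCP) lies midway between the tips of the shut fingers; the grasp point (between the pads) lies 19 mm behind it; z points along the fingers, y is the line along which they close (so a half turn about z gives the same grasp; the last joint's range is limited). The gripper opens to 85 mm and grips with 20 to 120 N. Pads are 22 mm wide; open, the fingers measure 114 mm over their backs; the gripper's body (76 mm by 85 mm) begins 54 mm behind the grasp point. The pads swing forward as they close: fully open they stand 13 mm farther back than shut.
Start: joints at [1.023, 0.181, 1.607, -0, 1.354, -0.206], TCP at [192.719, 541.757, 231.288] pointing down, gripper open.
Joint ranges: [-2.99, 2.99], [-0.89, 2.07], [0.3, 2.58], [-1.14, 4.28], [0, 2.63], [-3.12, 3.12]. Speed limits (rad/s): [2.57, 2.57, 3.01, 3.14, 3.14, 3.14].

### API

Orientations are given as a rotation vector (axis times angle).
In Python, from plant import ctrl gives the robot as it stands.
- The arm moves only by the tool jog_arm, never from a script. Its argument "series" is a list of rows, each a list of 2 entries, a list of its own where there are three numbers: the shift along the world's x, y, z in mm, then the turn, a rotation vector about the world's x, y, z in degrees. In form: [[[x, y, z], [rx, ry, rz]], ...]. A call has exactly 8 rows; each row is the pose to reach, as a shift and turn from the pose commanded when the call began; what a row does not reach only later rows make up. A row lasts 1/12 s, in which the tool goes at most 41.7 mm and 7.16 degrees, less where a joint would pass 70% of its speed; a pose out of reach is approached as far as the arm can. A call with a gripper value outside its range is refused whole. "claw" is the opening, from -1 (shut) to 1 (fully open), set as the call begins (left out, the last holds). The fingers move at their own pace and stop on an object; the grip force is fixed at half the most. Time passes only in rows, so rows that repeat a pose let the fingers close, or fill a call up. It gives the time, the measured TCP pose, the force, the opening and the grip force at its end, in the units of the state.
- ctrl.observe(): the state, without advancing time (a new reading comes with each control period).
- ctrl.snapshot(name): name is "side" or "top"; returns (picture, depth): 400x640x3 uint8, red, green, blue; 400x640 float32, mm along the optical axis (not along the pixel's ray), 0 where there is no reading.
- ctrl.camera_info(name): a dict with "fx", "fy", "cx", "cy" (pixels), "view" (4x4, takes a point from world to camera coordinates). Camera axes: x right, y up, looking along -z (the intrinsics and any distortion apply to the point x, -y, -z); pixel columns grow to the right and rows downward; lengths in mm; the calibration is good to about 2 mm. A picture is of the moment at which its call begins. camera_info takes no time and is no camera call.
- ctrl.sign_off(): hands the job in; it is judged then, once.
The state is a dict: "clock": time; "joint_positions": joint angles; "qvel": joint speeds; "tau": joint torques, N m; "tcp_pos": TCP position; "tcp_rot": TCP orientation; "contact_force": force on the tool from outside, world axes, zero at the start; "wrist_torque": the same for the moment, N m; "gripper_width": finger opening in mm; "gripper_force": force on a finger pad.
Only numpy, scipy, OpenCV 4.12 (cv2) and the standard library are available. Lean on these libraries where they do the work, as an engineer would, in place of code of your own. Each camera call takes 0.05 s, during which the arm holds its last target. There are 200 camera calls.

## Working session

There is one attempt and no reset: what is moved stays moved. The work goes in short steps, Python scripts to look and compute and a tool call to move; the robot and the scene stay as the last step left them, time stands still between calls to the robot, and variables do not carry over. Pictures are saved under pics/ and viewed, at most 14 in all, crops included, and the job is handed in when it is done.

Besides the shell and the picture viewer there is one more tool, called as a command line: name --argument value ..., lists and objects as JSON in quotes. jog_arm: Moves the arm, as the interface text tells. Its arguments: {"type":"object","properties":{"series":{"type":"array"},"claw":{"type":"number"}},"required":["series"]}

```bash
mkdir -p pics; ls
python3 - <<'E'
from plant import ctrl
import cv2,numpy as np
print(ctrl.observe())
for n in("top","side"):
    p,d=ctrl.snapshot(n); cv2.imwrite(f"pics/{n}0.png",p[:,:,::-1]); np.save(f"pics/{n}0.npy",d); print(n,ctrl.camera_info(n))
E
```

```text
pics
{'clock': 0.0, 'joint_positions': array([ 1.02267471e+00,  1.81548393e-01,  1.60799310e+00,  1.54233231e-05,
        1.35378806e+00, -2.06281854e-01]), 'qvel': array([-1.37787271e-03, -7.51701730e-04, -1.02468880e-03, -9.82675322e-04,
        1.34757539e-05, -1.14211247e-04]), 'tau': array([-4.87732086e-04, -4.44863355e+01, -3.51325464e+01, -3.25260107e-04,
        9.30956594e-03, -2.22493878e-05]), 'tcp_pos': array([192.43310987, 541.26950718, 230.38721683]), 'tcp_rot': array([-5.34243833e-01, -3.09516953e+00,  2.52726937e-03]), 'contact_force': array([-0.02090643,  0.86514311,  0.0207351 ]), 'wrist_torque': array([-0.09025661,  0.02500642,  0.01817482]), 'gripper_force': 0.0, 'gripper_width': 85.2268712001931}
top {'fx': 496.61991577001356, 'fy': 496.61991577001356, 'cx': 312.50184037242076, 'cy': 199.47641172371476, 'view': array([[-8.18446484e-03, -9.99966473e-01,  2.60426419e-04,
        -5.55146683e-01],
       [ 9.81492460e-01, -7.98342969e-03,  1.91334304e-01,
        -5.17715977e+02],
       [-1.91325810e-01,  1.82157545e-03,  9.81524893e-01,
        -1.04068947e+03],
       [ 0.00000000e+00,  0.00000000e+00,  0.00000000e+00,
         1.00000000e+00]])}
side {'fx': 494.73081294827455, 'fy': 494.73081294827455, 'cx': 317.20765106128744, 'cy': 201.12140518473328, 'view': array([[-9.94521022e-01, -1.03004368e-01,  1.78335719e-02,
         4.88375470e+02],
       [ 8.73682586e-02, -7.25330363e-01,  6.82834278e-01,
        -9.42657724e+01],
       [-5.73996820e-02,  6.80651132e-01,  7.30355607e-01,
        -1.17815968e+03],
       [ 0.00000000e+00,  0.00000000e+00,  0.00000000e+00,
         1.00000000e+00]])}
```

View pics/top0.png

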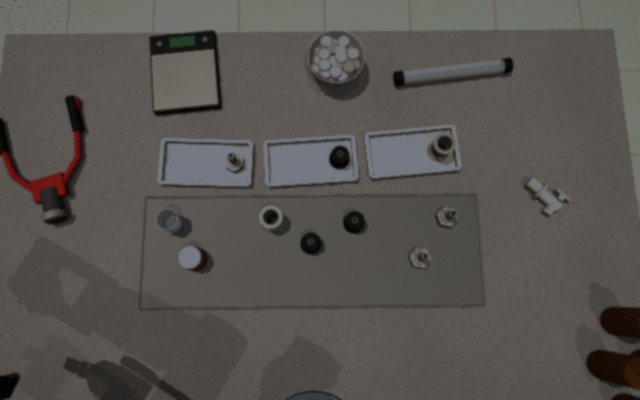

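View pics/side0.png

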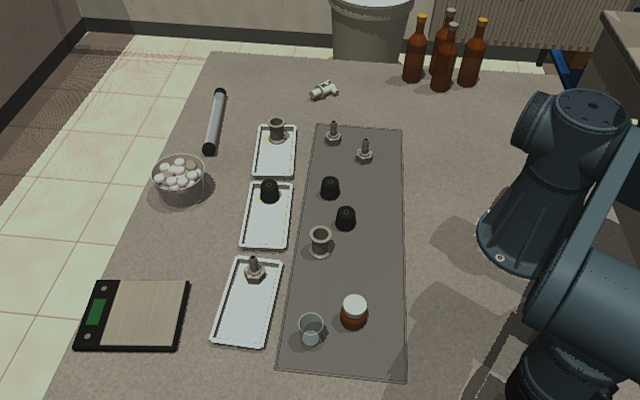

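The top view is world x up, y left. From left to right, the trays are tail (206,163), bung (310,160) and spool (412,150). On the mat: beaker (172,222), jar (193,258), spool (271,217), bungs (311,243) and (354,222), tails (447,217) and (420,258). I'll use the depth to locate them.

```bash
cat > h.py <<'E'
import numpy as np,cv2
from plant import ctrl
def cloud(n,d):
    c=ctrl.camera_info(n); v,u=np.mgrid[:400,:640]
    P=np.stack([(u-c['cx'])/c['fx']*d,-(v-c['cy'])/c['fy']*d,-d],-1)
    V=c['view']; W=(P-V[:3,3])@V[:3,:3]
    W[d<=0]=np.nan; return W
def grid(W,x0=300,x1=660,y0=-400,y1=420,s=1.0):
    ok=np.isfinite(W).all(-1); w=W[ok]; g=np.full((int((x1-x0)/s),int((y1-y0)/s)),-99.)
    i=((w[:,0]-x0)/s).astype(int); j=((w[:,1]-y0)/s).astype(int)
    k=(i>=0)&(j>=0)&(i<g.shape[0])&(j<g.shape[1]); np.maximum.at(g,(i[k],j[k]),w[k,2]); return g
def circ(p):
    A=np.c_[2*p,np.ones(len(p))];s=np.linalg.lstsq(A,(p**2).sum(1),rcond=None)[0];return s[:2],np.sqrt(s[2]+s[:2]@s[:2])
E
python3 - <<'E'
from h import *
for n in("top","side"):
    d=np.load(f"pics/{n}0.npy"); W=cloud(n,d); 
    z=W[...,2]; m=(W[...,0]>300)&(W[...,0]<660)&(abs(W[...,1])<420)
    print(n,"mat/table z",np.nanpercentile(z[m],[5,25,50,75]))
    mask=(m&(z>30)&(z<90)).astype(np.uint8)
    k,l,st,c=cv2.connectedComponentsWithStats(mask)
    for i in range(1,k):
        if st[i,4]<15: continue
        p=W[l==i]; t=p[p[:,2]>np.percentile(p[:,2],97)-5]
        e=lambda q:((q.max(0)+q.min(0))/2).round(1)[:2]
        (cx,cy),r=cv2.minEnclosingCircle(t[:,:2].astype(np.float32))
        print(c[i].round(),st[i,4],"zmax",np.percentile(p[:,2],97).round(1),"top circ",round(cx,1),round(cy,1),"r",round(r,1),"mean",t.mean(0)[:2].round(1))
    # trays
    mk=(m&(z>12)&(z<26)&(W[...,0]>530)).astype(np.uint8)
    k,l,st,c=cv2.connectedComponentsWithStats(cv2.morphologyEx(mk,cv2.MORPH_CLOSE,np.ones((3,3))))
    for i in range(1,k):
        if st[i,4]<150: continue
        q=W[(l==i)&(mk>0)][:,:2].astype(np.float32); print("tray",cv2.minAreaRect(q))
E
python3 - <<'E'
import cv2
a=cv2.imread('pics/top0.png')[120:280,150:480]; cv2.imwrite('pics/crop.png',cv2.convertScaleAbs(cv2.resize(a,None,fx=2.4,fy=2.4,interpolation=2),alpha=1.7))
E
```

```text
top mat/table z [-2.0274247   0.66066237  2.48677697  4.48657733]
[444. 144.] 309 zmax 65.8 top circ 640.7 -298.5 r 25.3 mean [ 638.3 -298. ]
[339. 155.] 319 zmax 51.1 top circ 621.7 -67.3 r 21.3 mean [622.  -66.5]
[233. 159.] 117 zmax 74.5 top circ 612.4 174.3 r 7.7 mean [612.1 174.6]
[270. 216.] 272 zmax 66.0 top circ 478.4 86.3 r 25.4 mean [478.6  86.7]
[167. 219.] 290 zmax 67.1 top circ 474.9 309.8 r 24.6 mean [474.5 310.2]
[354. 221.] 324 zmax 51.2 top circ 472.2 -96.3 r 21.0 mean [471.6 -96.8]
[450. 215.] 106 zmax 75.2 top circ 481.6 -304.4 r 7.2 mean [ 481.8 -304.8]
[311. 242.] 322 zmax 51.5 top circ 425.8 0.4 r 20.9 mean [4.263e+02 3.000e-01]
[192. 258.] 532 zmax 68.3 top circ 393.4 257.5 r 23.9 mean [393.3 257.3]
[422. 257.] 103 zmax 74.6 top circ 390.9 -239.2 r 7.6 mean [ 390.6 -239.1]
tray ((613.4260864257812, -0.44763946533203125), (104.7181625366211, 214.12802124023438), 3.367018222808838)
tray ((618.5982666015625, -236.73544311523438), (85.52836608886719, 218.06214904785156), 1.1009283065795898)
tray ((610.6610107421875, 241.11660766601562), (214.4112091064453, 104.8422
[... 658 characters left out ...]
] 401 zmax 65.5 top circ 475.9 88.2 r 25.7 mean [475.8  88.6]
[254. 265.] 157 zmax 75.2 top circ 611.1 175.7 r 8.3 mean [610.2 177. ]
[354. 310.] 668 zmax 67.6 top circ 391.7 259.4 r 24.7 mean [391.2 260.2]
[311. 327.] 492 zmax 66.5 top circ 472.8 310.9 r 25.4 mean [471.8 311.7]
tray ((597.3177490234375, -231.37423706054688), (230.49588012695312, 85.90452575683594), 79.6290512084961)
tray ((612.1437377929688, 1.3183441162109375), (107.21403503417969, 216.5869903564453), 3.2278435230255127)
tray ((647.3368530273438, 191.1541748046875), (119.39728546142578, 28.19755744934082), 88.00604248046875)
tray ((605.66796875, 242.5087432861328), (216.1299285888672, 98.42384338378906), 87.39833068847656)
```

View pics/crop.png

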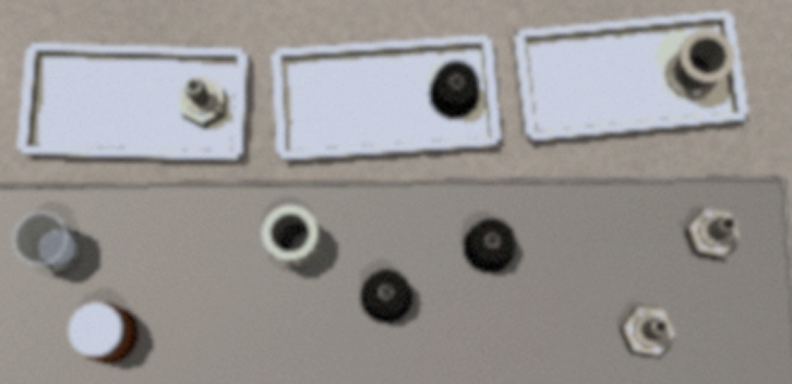

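The crop shows the trays tilted about -2°, +3° and +5°, with each resident at its right-hand end. The free floor lies to the left. The first pick is the spool at about (477,87).

jog_arm --series '[[[36,-57,-6],[0,0,-7]],[[71,-114,-12],[0,0,-14]],[[107,-171,-18],[0,0,-21]],[[142,-228,-24],[0,0,-28]],[[160,-256,-40],[0,0,-35]],[[178,-285,-50],[0,0,-42]],[[195,-312,-60],[0,0,-49]],[[195,-312,-60],[0,0,-55]]]' --claw 1

```text
clock: 0.77
tcp_pos: [367.3, 261.2, 180.3]
tcp_rot: [1.911, 2.494, 0.0]
contact_force: [2.1, 0.4, -0.0]
gripper_width: 85.6
gripper_force: 0.0
```

jog_arm --series '[[[20,-32,-8],[0,0,-5]],[[40,-64,-16],[0,0,-10]],[[60,-96,-24],[0,0,-15]],[[80,-128,-32],[0,0,-15]],[[95,-152,-40],[0,0,-15]],[[104,-166,-48],[0,0,-15]],[[104,-166,-50],[0,0,-15]],[[104,-166,-50],[0,0,-15]]]'

```text
clock: 1.43
tcp_pos: [470.2, 96.4, 129.6]
tcp_rot: [-2.214, -2.225, 0.003]
contact_force: [0.0, 0.1, 0.3]
gripper_width: 85.1
gripper_force: 0.0
```

Run:
```python
from h import *
p,d=ctrl.snapshot("side"); cv2.imwrite("pics/s1.png",cv2.resize(p[60:320,200:460,::-1],None,fx=2.2,fy=2.2))
o=ctrl.observe();print(o['tcp_pos'],o['tcp_rot'],o['joint_positions'])
```

```text
[470.07126134  97.23793532 130.12908093] [-2.21296962e+00 -2.22741988e+00  1.64432849e-03] [-4.42303417e-02  9.10501514e-02  1.92969565e+00  4.43474451e-04
  1.12284339e+00 -5.09313496e-02]
```

View pics/s1.png

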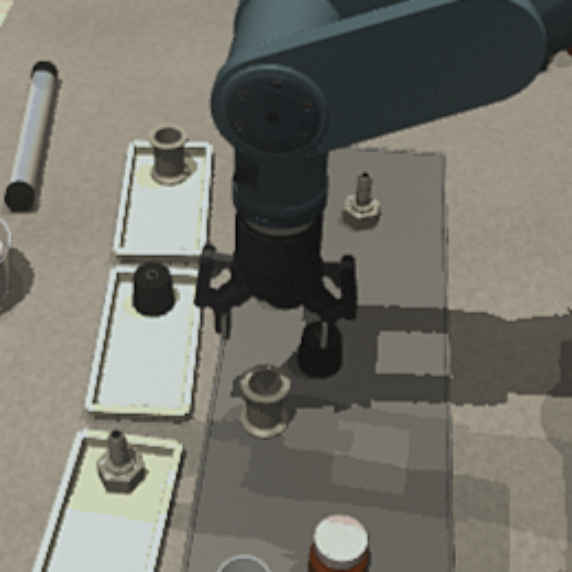

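The crop shows the open fingers spread along x, just above and right of the spool at (265,385), with nothing in the way. I'll descend and grip.

jog_arm --series '[[[4,-5,-15],[0,0,0]],[[7,-10,-32],[0,0,0]],[[7,-10,-50],[0,0,0]],[[7,-10,-68],[0,0,0]],[[7,-10,-82],[0,0,0]],[[7,-10,-91],[0,0,0]],[[7,-10,-94],[0,0,0]],[[7,-10,-94],[0,0,0]]]'

```text
clock: 2.15
tcp_pos: [477.3, 87.8, 36.5]
tcp_rot: [-2.211, -2.23, 0.001]
contact_force: [-0.1, 0.2, 0.4]
gripper_width: 85.3
gripper_force: 0.0
```

jog_arm --series '[[[0,0,0],[0,0,0]],[[0,0,0],[0,0,0]],[[0,0,0],[0,0,0]],[[0,0,0],[0,0,0]],[[0,0,0],[0,0,0]],[[0,0,0],[0,0,0]],[[0,0,0],[0,0,0]],[[0,0,0],[0,0,0]]]' --claw -1

```text
clock: 2.82
tcp_pos: [478.8, 87.0, 38.1]
tcp_rot: [2.213, 2.228, 0.002]
contact_force: [-2.9, -0.2, 7.9]
gripper_width: 47.7
gripper_force: 60.4
```

jog_arm --series '[[[0,0,3],[0,0,0]],[[0,0,10],[0,0,0]],[[0,0,25],[0,0,0]],[[0,0,45],[0,0,0]],[[0,0,65],[0,0,0]],[[0,0,80],[0,0,0]],[[0,0,88],[0,0,0]],[[0,0,90],[0,0,0]]]'

```text
clock: 3.48
tcp_pos: [479.0, 86.9, 128.6]
tcp_rot: [2.212, 2.228, 0.003]
contact_force: [-0.0, -0.7, -1.9]
gripper_width: 47.7
gripper_force: 62.2
```

Run:
```python
from h import *
p,d=ctrl.snapshot("side"); cv2.imwrite("pics/s2.png",cv2.resize(p[120:270,250:400,::-1],None,fx=3.6,fy=3.6)); np.save("pics/s2.npy",d)
o=ctrl.observe();print(o['tcp_pos'],o['contact_force'],o['gripper_width'])
```

```text
[478.51961128  86.91513796 127.79067574] [ 0.10649604  0.72644359 -2.15467483] 47.50997397074948
```

View pics/s2.png

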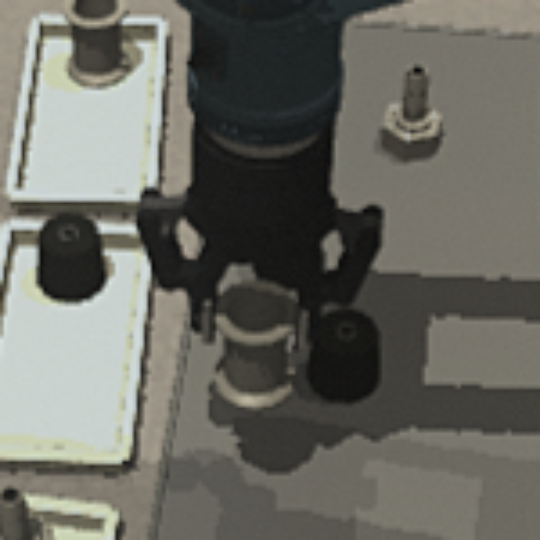

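The spool is held upright at (255,345) in the crop, with the fingers just over its upper flange. I'll check its underside height from the depth, then carry it on.

Run:
```python
from h import *
W=cloud("side",np.load("pics/s2.npy"))
r=W[120+int(270/3.6):120+int(420/3.6):2,250+int(255/3.6)]
print(r.round(1))
```

```text
[[493.1 -88.6   3.7]
 [492.5 -82.4   2.9]
 [481.1  65.5 152.7]
 [480.6  69.3 150.6]
 [480.4  70.2 145.4]
 [480.2  71.1 140. ]
 [480.3  68.7 131.1]
 [480.   70.9 127.1]
 [479.9  70.1 119.8]
 [477.  106.7 154.5]
 [476.5 111.  153.1]
 [476.8 105.9 141.1]
 [476.6 106.5 135.5]
 [476.4 106.7 129.4]
 [476.4 106.  122.1]
 [476.  108.2 118.2]
 [476.1 105.  107.8]
 [476.  104.9 101.1]
 [475.6 107.9  98.1]
 [475.1 112.9  97.4]
 [480.2  40.3   1.4]]
```

jog_arm --series '[[[21,-40,0],[0,0,0]],[[40,-76,0],[0,0,0]],[[59,-112,0],[0,0,0]],[[78,-148,0],[0,0,0]],[[97,-184,0],[0,0,0]],[[116,-220,0],[0,0,0]],[[130,-247,0],[0,0,0]],[[142,-270,0],[0,0,0]]]'

```text
clock: 4.2
tcp_pos: [619.8, -185.5, 124.7]
tcp_rot: [-2.214, -2.226, 0.001]
contact_force: [0.3, 0.2, -1.6]
gripper_width: 47.8
gripper_force: 62.2
```

jog_arm --series '[[[5,-10,0],[0,0,0]],[[9,-18,0],[0,0,0]],[[10,-20,-15],[0,0,0]],[[10,-20,-35],[0,0,0]],[[10,-20,-52],[0,0,0]],[[10,-20,-65],[0,0,0]],[[10,-20,-70],[0,0,0]],[[10,-20,-70],[0,0,0]]]'

```text
clock: 4.87
tcp_pos: [628.3, -201.2, 54.2]
tcp_rot: [-2.209, -2.228, 0.002]
contact_force: [-1.0, -0.1, -2.4]
gripper_width: 47.6
gripper_force: 62.3
```

jog_arm --series '[[[1,-1,-6],[0,0,0]],[[1,-1,-10],[0,0,0]],[[1,-1,-13],[0,0,0]],[[1,-1,-14.5],[0,0,0]],[[1,-1,-15.5],[0,0,0]],[[1,-1,-16],[0,0,0]],[[1,-1,-16],[0,0,0]],[[1,-1,-16],[0,0,0]]]'

```text
clock: 5.53
tcp_pos: [631.1, -204.1, 40.9]
tcp_rot: [2.213, 2.229, 0.0]
contact_force: [-0.2, -0.3, -2.2]
gripper_width: 47.7
gripper_force: 62.3
```

Run:
```python
from h import *
p,d=ctrl.snapshot("side"); cv2.imwrite("pics/s3.png",cv2.resize(p[90:210,220:340,::-1],None,fx=4,fy=4))
o=ctrl.observe();print(o['tcp_pos'],o['contact_force'],o['gripper_width'])
```

```text
[ 631.07647224 -204.13503304   40.9318738 ] [ 0.11196326  0.14717919 -1.90142865] 47.76402636434888
```

View pics/s3.png

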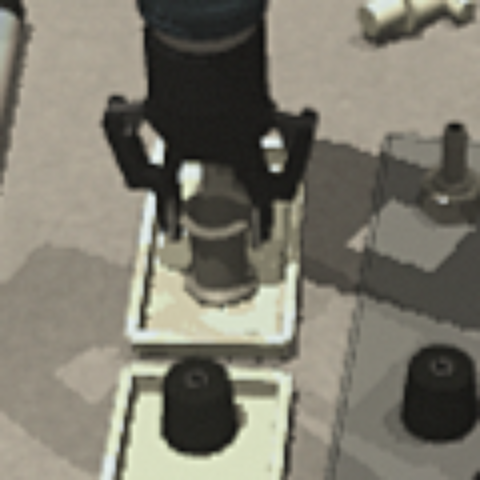

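The spool is upright inside its tray at (225,260), not yet touching (force -2 N). I'll lower until contact.

jog_arm --series '[[[0,0,-0.5],[0,0,0]],[[0,0,-1],[0,0,0]],[[0,0,-1.5],[0,0,0]],[[0,0,-2],[0,0,0]],[[0,0,-2.5],[0,0,0]],[[0,0,-2.5],[0,0,0]],[[0,0,-2.5],[0,0,0]],[[0,0,-2.5],[0,0,0]]]'

```text
clock: 6.25
tcp_pos: [631.0, -204.0, 38.3]
tcp_rot: [2.213, 2.23, -0.0]
contact_force: [-0.7, 0.3, -0.8]
gripper_width: 47.7
gripper_force: 62.4
```

jog_arm --series '[[[0,0,-0.5],[0,0,0]],[[0,0,-1],[0,0,0]],[[0,0,-1],[0,0,0]],[[0,0,-1],[0,0,0]],[[0,0,-1],[0,0,0]],[[0,0,-1],[0,0,0]],[[0,0,-1],[0,0,0]],[[0,0,-1],[0,0,0]]]'

```text
clock: 6.92
tcp_pos: [631.0, -204.3, 38.3]
tcp_rot: [2.213, 2.229, -0.0]
contact_force: [-3.4, 0.6, 6.5]
gripper_width: 47.7
gripper_force: 62.9
```

In contact with the floor. I'll release and rise, then go to the nearer bung at (471,-95).

jog_arm --series '[[[0,0,0.5],[0,0,0]],[[0,0,0.5],[0,0,0]],[[0,0,0.5],[0,0,0]],[[0,0,0.5],[0,0,0]],[[0,0,1],[0,0,0]],[[0,0,5],[0,0,0]],[[0,0,20],[0,0,0]],[[0,0,40],[0,0,0]]]' --claw 1

```text
clock: 7.58
tcp_pos: [629.7, -203.4, 76.5]
tcp_rot: [-2.211, -2.227, 0.002]
contact_force: [0.1, -1.0, 0.9]
gripper_width: 85.3
gripper_force: 0.0
```

jog_arm --series '[[[0,0,25],[0,0,0]],[[-20,14,35],[0,0,0]],[[-48,33,35],[0,0,0]],[[-76,52,35],[0,0,0]],[[-104,71,35],[0,0,0]],[[-132,90,35],[0,0,0]],[[-152,104,35],[0,0,0]],[[-160,109,35],[0,0,0]]]'

```text
clock: 8.25
tcp_pos: [468.4, -93.0, 112.8]
tcp_rot: [-2.211, -2.23, 0.0]
contact_force: [0.2, 0.3, -0.4]
gripper_width: 85.3
gripper_force: 0.0
```

Run:
```python
from h import *
o=ctrl.observe();print(o['tcp_pos'],o['tcp_rot'],o['contact_force'],o['gripper_width'])
p,d=ctrl.snapshot("top");cv2.imwrite("pics/t1.png",cv2.convertScaleAbs(cv2.resize(p[110:280,240:480,::-1],None,fx=3,fy=3),alpha=1.7))
W=cloud("top",d);z=W[...,2]
for c in [(631,-204),(639,-298)]:
    q=W[(np.hypot(W[...,0]-c[0],W[...,1]-c[1])<35)&(z>55)&(z<72)]
    if len(q): print(c,len(q),cv2.minEnclosingCircle(q[:,:2].astype(np.float32)),np.percentile(q[:,2],[50,95]))
```

```text
[468.44233567 -93.00710495 112.84369344] [-2.21143235e+00 -2.22986039e+00  2.61959588e-04] [ 0.19286641  0.29125353 -0.43995278] 85.33578842965271
(631, -204) 235 ((631.0244750976562, -204.39378356933594), 25.807523727416992) [62.5378334  65.79891742]
(639, -298) 223 ((641.5673217773438, -298.3448791503906), 25.90323829650879) [62.76903314 66.00960461]
```

View pics/t1.png

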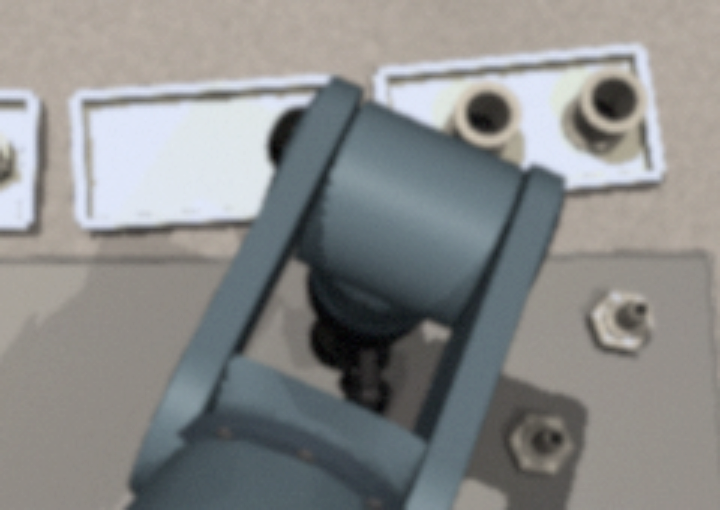

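The spool stands in its tray at crop (487,110), same height as the resident. Next, descend on the bung.

jog_arm --series '[[[2,-2,-15],[0,0,0]],[[2.5,-2,-32],[0,0,0]],[[2.5,-2,-50],[0,0,0]],[[2.5,-2,-68],[0,0,0]],[[2.5,-2,-82],[0,0,0]],[[2.5,-2,-91],[0,0,0]],[[2.5,-2,-95],[0,0,0]],[[2.5,-2,-95],[0,0,0]]]'

```text
clock: 8.97
tcp_pos: [473.8, -97.4, 16.9]
tcp_rot: [-2.213, -2.229, 0.0]
contact_force: [0.2, -0.3, 0.2]
gripper_width: 85.6
gripper_force: 0.0
```

jog_arm --series '[[[0,0,0],[0,0,0]],[[0,0,0],[0,0,0]],[[0,0,0],[0,0,0]],[[0,0,0],[0,0,0]],[[0,0,0],[0,0,0]],[[0,0,0],[0,0,0]],[[0,0,0],[0,0,0]],[[0,0,0],[0,0,0]]]' --claw -1

```text
clock: 9.63
tcp_pos: [474.2, -97.4, 18.7]
tcp_rot: [2.212, 2.229, 0.001]
contact_force: [-2.8, 1.8, 8.6]
gripper_width: 43.1
gripper_force: 60.3
```

jog_arm --series '[[[0,0,3],[0,0,0]],[[0,0,10],[0,0,0]],[[0,0,25],[0,0,0]],[[0,0,45],[0,0,0]],[[0,0,65],[0,0,0]],[[0,0,78],[0,0,0]],[[0,0,80],[0,0,0]],[[0,0,80],[0,0,0]]]'

```text
clock: 10.3
tcp_pos: [474.2, -97.4, 98.4]
tcp_rot: [2.211, 2.228, 0.001]
contact_force: [0.6, -0.5, -0.4]
gripper_width: 43.2
gripper_force: 61.1
```

Run:
```python
from h import *
p,d=ctrl.snapshot("side"); cv2.imwrite("pics/s4.png",cv2.resize(p[90:210,260:400,::-1],None,fx=4,fy=4)); np.save("pics/s4.npy",d)
o=ctrl.observe();print(o['tcp_pos'],o['contact_force'],o['gripper_width'])
```

```text
[473.42614656 -97.01467746  97.28771721] [-0.1217998  -0.38582771 -1.4921016 ] 43.57253730828516
```

View pics/s4.png

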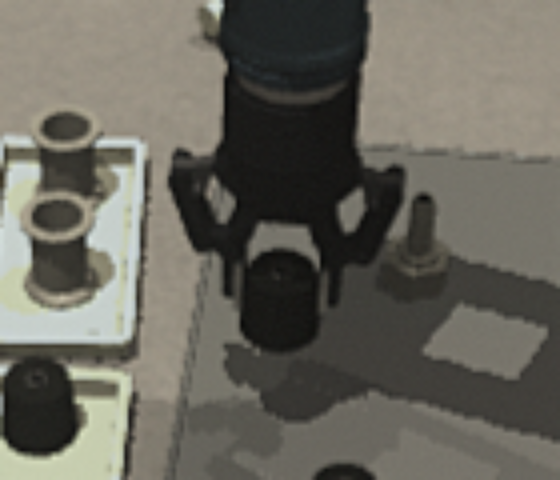

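The bung is held upright at crop (280,300). I'll carry it to the far slot of the bung tray at (609,66).

jog_arm --series '[[[20,24,0],[0,0,0]],[[44,53,0],[0,0,0]],[[68,82,0],[0,0,0]],[[92,111,0],[0,0,0]],[[115,139,0],[0,0,0]],[[130,157,0],[0,0,0]],[[136,164,-8],[0,0,0]],[[136,164,-20],[0,0,0]]]'

```text
clock: 11.02
tcp_pos: [610.4, 68.5, 76.3]
tcp_rot: [2.21, 2.232, 0.001]
contact_force: [0.5, -0.3, -0.7]
gripper_width: 43.6
gripper_force: 61.1
```

jog_arm --series '[[[0,0,-15],[0,0,0]],[[0,0,-29],[0,0,0]],[[0,0,-42],[0,0,0]],[[0,0,-49],[0,0,0]],[[0,0,-53],[0,0,0]],[[0,0,-56],[0,0,0]],[[0,0,-56],[0,0,0]],[[0,0,-56],[0,0,0]]]'

```text
clock: 11.68
tcp_pos: [609.9, 66.7, 21.7]
tcp_rot: [2.213, 2.229, 0.001]
contact_force: [-0.2, -0.6, -1.1]
gripper_width: 43.2
gripper_force: 61.1
```

jog_arm --series '[[[0,0,-1],[0,0,0]],[[0,0,-1.5],[0,0,0]],[[0,0,-2],[0,0,0]],[[0,0,-2.5],[0,0,0]],[[0,0,-3],[0,0,0]],[[0,0,-3.5],[0,0,0]],[[0,0,-3.5],[0,0,0]],[[0,0,-3.5],[0,0,0]]]'

```text
clock: 12.35
tcp_pos: [609.6, 67.0, 18.7]
tcp_rot: [2.213, 2.23, 0.0]
contact_force: [-3.7, 0.2, 6.8]
gripper_width: 43.3
gripper_force: 62.2
```

jog_arm --series '[[[0,0,0.5],[0,0,0]],[[0,0,0.5],[0,0,0]],[[0,0,0.5],[0,0,0]],[[0,0,1],[0,0,0]],[[0,0,2],[0,0,0]],[[0,0,10],[0,0,0]],[[0,0,30],[0,0,0]],[[0,0,55],[0,0,0]]]' --claw 0.45

```text
clock: 13.02
tcp_pos: [607.8, 67.0, 71.8]
tcp_rot: [-2.211, -2.227, 0.004]
contact_force: [0.9, 0.4, 0.2]
gripper_width: 61.4
gripper_force: 0.0
```

jog_arm --series '[[[0,0,20],[0,0,0]],[[-30,-11,30],[0,0,0]],[[-66,-23,30],[0,0,0]],[[-102,-36,30],[0,0,0]],[[-138,-49,30],[0,0,0]],[[-166,-59,30],[0,0,0]],[[-180,-64,30],[0,0,0]],[[-184,-65,30],[0,0,0]]]' --claw 1

```text
clock: 13.68
tcp_pos: [423.2, 1.6, 102.9]
tcp_rot: [-2.214, -2.228, 0.001]
contact_force: [0.3, 0.1, -0.1]
gripper_width: 85.3
gripper_force: 0.0
```

Run:
```python
from h import *
o=ctrl.observe();print(o['tcp_pos'],o['gripper_width'])
for n in("top","side"):
    p,d=ctrl.snapshot(n);W=cloud(n,d);z=W[...,2]
    for c in [(609,67),(620,-66),(425,1)]:
        q=W[(np.hypot(W[...,0]-c[0],W[...,1]-c[1])<32)&(z>42)&(z<58)]
        if len(q): print(n,c,len(q),cv2.minEnclosingCircle(q[:,:2].astype(np.float32)),np.percentile(q[:,2],[50,95]))
```

```text
[423.15350251   1.63249124 102.88483204] 85.33248480267183
top (609, 67) 273 ((609.6375122070312, 68.04756927490234), 21.437110900878906) [47.73451063 50.77964409]
top (620, -66) 272 ((621.6527099609375, -67.299560546875), 21.532211303710938) [47.7779602 51.1104084]
side (609, 67) 233 ((606.2913208007812, 69.47906494140625), 22.754236221313477) [47.7624928  50.87236024]
side (620, -66) 191 ((617.951904296875, -64.48713684082031), 22.564674377441406) [47.52781883 50.3815431 ]
side (425, 1) 212 ((423.40814208984375, 2.7483019828796387), 22.359790802001953) [47.66720476 50.63507049]
```

Bung one is standing in its tray. Bung two next, at (425,1.5).

jog_arm --series '[[[2,0,-15],[0,0,0]],[[2,0,-32],[0,0,0]],[[2,0,-50],[0,0,0]],[[2,0,-65],[0,0,0]],[[2,0,-77],[0,0,0]],[[2,0,-83],[0,0,0]],[[2,0,-85],[0,0,0]],[[2,0,-85],[0,0,0]]]'

```text
clock: 14.45
tcp_pos: [428.0, 2.1, 17.6]
tcp_rot: [-2.213, -2.23, 0.0]
contact_force: [0.7, -0.3, 0.3]
gripper_width: 85.6
gripper_force: 0.0
```

jog_arm --series '[[[0,0,0],[0,0,0]],[[0,0,0],[0,0,0]],[[0,0,0],[0,0,0]],[[0,0,0],[0,0,0]],[[0,0,0],[0,0,0]],[[0,0,0],[0,0,0]],[[0,0,0],[0,0,0]],[[0,0,0],[0,0,0]]]' --claw -1

```text
clock: 15.12
tcp_pos: [428.1, 1.8, 18.9]
tcp_rot: [2.212, 2.229, 0.001]
contact_force: [-3.5, 0.3, 10.6]
gripper_width: 43.7
gripper_force: 60.1
```

jog_arm --series '[[[0,0,3],[0,0,0]],[[0,0,10],[0,0,0]],[[0,0,25],[0,0,0]],[[0,0,45],[0,0,0]],[[0,0,65],[0,0,0]],[[0,0,78],[0,0,0]],[[0,0,80],[0,0,0]],[[0,0,80],[0,0,0]]]'

```text
clock: 15.78
tcp_pos: [428.2, 1.8, 98.8]
tcp_rot: [2.212, 2.228, 0.002]
contact_force: [0.1, -0.5, -1.1]
gripper_width: 43.6
gripper_force: 61.3
```

jog_arm --series '[[[25,0,0],[0,0,0]],[[55,0,0],[0,0,0]],[[87,0,0],[0,0,0]],[[119,-1,0],[0,0,0]],[[150,-1,0],[0,0,0]],[[174,-1,0],[0,0,0]],[[184,-1,-6],[0,0,0]],[[185,-1,-20],[0,0,0]]]'

```text
clock: 16.45
tcp_pos: [615.2, 0.6, 77.6]
tcp_rot: [2.211, 2.228, 0.003]
contact_force: [0.1, 0.6, -0.8]
gripper_width: 43.4
gripper_force: 61.3
```

jog_arm --series '[[[0,0,-15],[0,0,0]],[[0,0,-29],[0,0,0]],[[0,0,-42],[0,0,0]],[[0,0,-49],[0,0,0]],[[0,0,-53],[0,0,0]],[[0,0,-56],[0,0,0]],[[0,0,-56],[0,0,0]],[[0,0,-56],[0,0,0]]]'

```text
clock: 17.12
tcp_pos: [612.9, 0.9, 22.3]
tcp_rot: [2.213, 2.229, 0.001]
contact_force: [-0.3, -0.2, 0.1]
gripper_width: 43.4
gripper_force: 61.3
```

jog_arm --series '[[[0,0,-1],[0,0,0]],[[0,0,-1.5],[0,0,0]],[[0,0,-2],[0,0,0]],[[0,0,-2.5],[0,0,0]],[[0,0,-3],[0,0,0]],[[0,0,-3.5],[0,0,0]],[[0,0,-3.5],[0,0,0]],[[0,0,-3.5],[0,0,0]]]'

```text
clock: 17.78
tcp_pos: [612.6, 1.0, 19.0]
tcp_rot: [2.213, 2.229, 0.0]
contact_force: [-3.0, 0.8, 5.4]
gripper_width: 43.5
gripper_force: 62.2
```

jog_arm --series '[[[0,0,0.5],[0,0,0]],[[0,0,0.5],[0,0,0]],[[0,0,0.5],[0,0,0]],[[0,0,1],[0,0,0]],[[0,0,2],[0,0,0]],[[0,0,10],[0,0,0]],[[0,0,30],[0,0,0]],[[0,0,55],[0,0,0]]]' --claw 0.45

```text
clock: 18.45
tcp_pos: [610.8, 1.2, 72.3]
tcp_rot: [-2.211, -2.227, 0.004]
contact_force: [0.8, 0.6, 0.4]
gripper_width: 62.0
gripper_force: 0.0
```

jog_arm --series '[[[-5,-5,25],[0,0,0]],[[-30,-32,55],[0,0,0]],[[-58,-62,60],[0,0,0]],[[-86,-92,60],[0,0,0]],[[-114,-122,60],[0,0,0]],[[-142,-152,60],[0,0,0]],[[-170,-182,60],[0,0,0]],[[-190,-204,60],[0,0,0]]]' --claw 1

```text
clock: 19.12
tcp_pos: [420.5, -204.7, 134.0]
tcp_rot: [2.213, 2.228, -0.001]
contact_force: [0.1, -0.2, 1.1]
gripper_width: 85.4
gripper_force: 0.0
```

Run:
```python
from h import *
o=ctrl.observe();print(o['tcp_pos'],o['gripper_width'])
for n in("top","side"):
    p,d=ctrl.snapshot(n);W=cloud(n,d);z=W[...,2]
    for c,h in [((609,67),48),((613,1),48),((620,-66),48),((389,-238),73),((480,-302),73)]:
        q=W[(np.hypot(W[...,0]-c[0],W[...,1]-c[1])<32)&(z>h-5)&(z<h+9)]
        if len(q): print(n,c,len(q),cv2.minEnclosingCircle(q[:,:2].astype(np.float32)),np.percentile(q[:,2],[50,95]))
o=ctrl.observe();print(o['tcp_pos'],o['gripper_width'])
```

```text
[ 420.53493756 -204.68307267  133.97817796] 85.36926395348465
top (609, 67) 272 ((609.594482421875, 67.91887664794922), 21.296703338623047) [48.04254071 51.08996119]
top (613, 1) 269 ((612.8635864257812, 0.09133071452379227), 21.2634334564209) [47.89443835 51.35441008]
top (620, -66) 269 ((621.6132202148438, -66.74765014648438), 21.21192741394043) [47.71202724 51.31483394]
top (389, -238) 4 ((388.3175048828125, -235.3533935546875), 2.821413993835449) [72.22593361 75.62098636]
side (609, 67) 227 ((606.56591796875, 69.59760284423828), 23.010072708129883) [47.61775863 50.45875364]
side (613, 1) 206 ((609.9407348632812, 1.3858810663223267), 22.87862205505371) [47.75054786 50.58847968]
side (620, -66) 179 ((618.4227294921875, -63.75537872314453), 22.101524353027344) [47.93397368 50.58307741]
side (389, -238) 27 ((388.3968505859375, -238.88504028320312), 10.461079597473145) [71.97418695 75.58375832]
side (480, -302) 22 ((479.4533996582031, -302.2338562011719), 8.64868450164795) [71.12213901 73.58062223]
[ 420.12259283 -206.1570222   134.00979674] 85.48372747282511
```

Both bungs stand correctly. Tail at (390,-238.5) next, closing on its tube.

jog_arm --series '[[[-15,-16,0],[0,0,0]],[[-28,-30,-8],[0,0,0]],[[-30,-32.5,-25],[0,0,0]],[[-30,-32.5,-45],[0,0,0]],[[-30,-32.5,-65],[0,0,0]],[[-30,-32.5,-84],[0,0,0]],[[-30,-32.5,-95],[0,0,0]],[[-30,-32.5,-97],[0,0,0]]]'

```text
clock: 19.88
tcp_pos: [391.8, -234.1, 34.6]
tcp_rot: [-2.211, -2.227, -0.0]
contact_force: [-0.1, -0.4, -0.0]
gripper_width: 85.7
gripper_force: 0.0
```

jog_arm --series '[[[0,0,0],[0,0,0]],[[0,0,0],[0,0,0]],[[0,0,0],[0,0,0]],[[0,0,0],[0,0,0]],[[0,0,0],[0,0,0]],[[0,0,0],[0,0,0]],[[0,0,0],[0,0,0]],[[0,0,0],[0,0,0]]]' --claw -1

```text
clock: 20.55
tcp_pos: [392.7, -235.8, 36.8]
tcp_rot: [2.213, 2.229, 0.0]
contact_force: [-1.6, 1.8, 5.8]
gripper_width: 16.6
gripper_force: 58.5
```

jog_arm --series '[[[0,0,3],[0,0,0]],[[0,0,10],[0,0,0]],[[0,0,25],[0,0,0]],[[0,0,45],[0,0,0]],[[0,0,65],[0,0,0]],[[0,0,82],[0,0,0]],[[0,0,90],[0,0,0]],[[0,0,90],[0,0,0]]]'

```text
clock: 21.22
tcp_pos: [393.4, -236.5, 128.2]
tcp_rot: [2.211, 2.227, -0.0]
contact_force: [0.2, -0.8, -2.5]
gripper_width: 16.4
gripper_force: 58.7
```

Run:
```python
from h import *
p,d=ctrl.snapshot("side"); cv2.imwrite("pics/s5.png",cv2.resize(p[60:200,270:430,::-1],None,fx=4,fy=4)); np.save("pics/s5.npy",d)
o=ctrl.observe();print(o['tcp_pos'],o['contact_force'],o['gripper_width'])
```

```text
[ 392.77045542 -235.85574274  126.78365178] [ 0.34942984  0.25236093 -2.47649414] 16.426127343693306
```

View pics/s5.png

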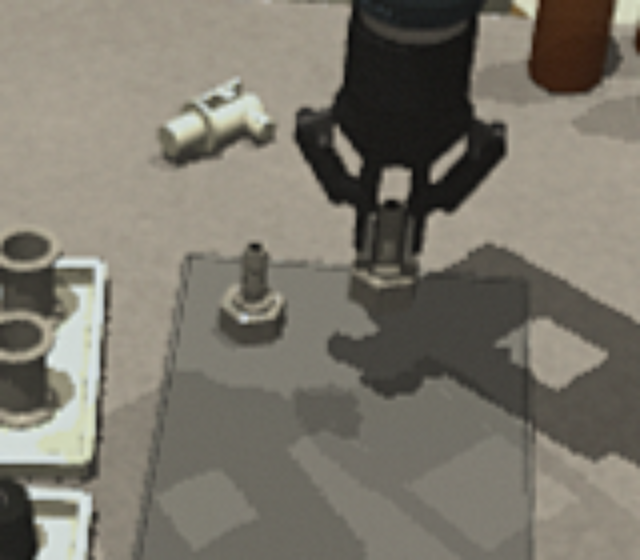

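The tail is held upright by its tube at crop (390,245). I'll carry it to the far slot of the tail tray at (611,304).

jog_arm --series '[[[6,15,0],[0,0,0]],[[18,46,1],[0,0,0]],[[32,80,2],[0,0,0]],[[46,115,3],[0,0,0]],[[60,150,3],[0,0,0]],[[74,185,3],[0,0,0]],[[88,220,3],[0,0,0]],[[102,255,3],[0,0,0]]]'

```text
clock: 21.93
tcp_pos: [493.7, 21.5, 127.5]
tcp_rot: [-2.212, -2.228, 0.002]
contact_force: [1.3, -0.5, -1.9]
gripper_width: 16.3
gripper_force: 58.7
```

jog_arm --series '[[[14,35,0],[0,0,0]],[[28,70,0],[0,0,0]],[[42,105,0],[0,0,0]],[[56,140,0],[0,0,0]],[[70,175,0],[0,0,0]],[[84,210,0],[0,0,0]],[[96,240,0],[0,0,0]],[[104,260,0],[0,0,0]]]'

```text
clock: 22.6
tcp_pos: [597.8, 282.4, 126.7]
tcp_rot: [-2.21, -2.23, 0.003]
contact_force: [1.0, 0.4, -2.7]
gripper_width: 16.3
gripper_force: 58.8
```

Run:
```python
from h import *
ctrl.snapshot("side");ctrl.snapshot("side")
o=ctrl.observe();print(o['tcp_pos'],o['tcp_rot'],o['contact_force'],o['gripper_width'])
```

```text
[597.83396736 282.58607846 126.68601975] [-2.20831645e+00 -2.23195025e+00  2.04292409e-03] [-0.26395705 -0.01154548 -3.50972902] 16.434750579735134
```

jog_arm --series '[[[8,14,0],[0,0,0]],[[13,23,0],[0,0,0]],[[13,23,-10],[0,0,0]],[[13,23,-28],[0,0,0]],[[13,23,-48],[0,0,0]],[[13,23,-66],[0,0,0]],[[13,23,-77],[0,0,0]],[[13,23,-82],[0,0,0]]]'

```text
clock: 23.37
tcp_pos: [608.8, 300.6, 43.2]
tcp_rot: [-2.212, -2.227, 0.009]
contact_force: [-0.4, -0.2, -2.2]
gripper_width: 16.5
gripper_force: 59.2
```

jog_arm --series '[[[0,0,-1.5],[0,0,0]],[[0,0,-3],[0,0,0]],[[0,0,-4],[0,0,0]],[[0,0,-5],[0,0,0]],[[0,0,-6],[0,0,0]],[[0,0,-6],[0,0,0]],[[0,0,-6],[0,0,0]],[[0,0,-6],[0,0,0]]]'

```text
clock: 24.03
tcp_pos: [611.6, 302.6, 41.5]
tcp_rot: [2.213, 2.229, 0.001]
contact_force: [0.3, 0.0, -1.9]
gripper_width: 16.7
gripper_force: 59.2
```

jog_arm --series '[[[0,0,-1],[0,0,0]],[[0,0,-2],[0,0,0]],[[0,0,-3],[0,0,0]],[[0,0,-3.5],[0,0,0]],[[0,0,-4],[0,0,0]],[[0,0,-4.5],[0,0,0]],[[0,0,-4.5],[0,0,0]],[[0,0,-4.5],[0,0,0]]]'

```text
clock: 24.7
tcp_pos: [611.5, 302.5, 36.9]
tcp_rot: [2.213, 2.23, 0.0]
contact_force: [-1.4, 0.0, -0.0]
gripper_width: 16.4
gripper_force: 59.3
```

Run:
```python
from h import *
p,d=ctrl.snapshot("side"); cv2.imwrite("pics/s6.png",cv2.resize(p[200:370,180:380,::-1],None,fx=3,fy=3))
o=ctrl.observe();print(o['tcp_pos'],o['contact_force'],o['gripper_width'])
```

```text
[611.48533051 302.52629192  36.908248  ] [-1.82164351  0.03305642 -0.03082547] 16.215929468138622
```

View pics/s6.png

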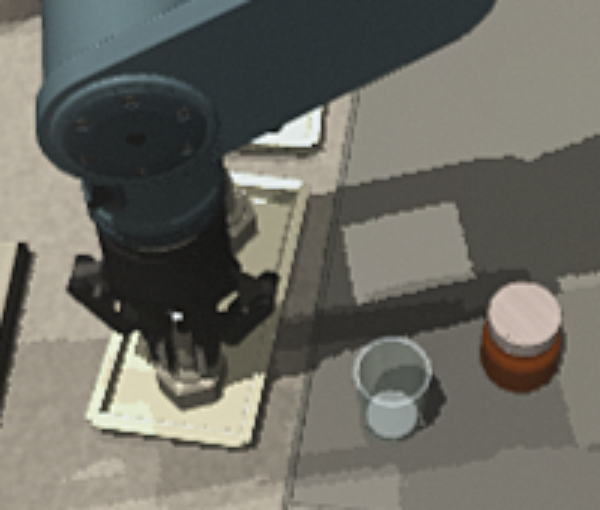

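The tail is just touching the floor inside its tray at crop (190,385), and the beaker and jar are undisturbed. Release and rise.

jog_arm --series '[[[0,0,-0.5],[0,0,0]],[[0,0,-0.5],[0,0,0]],[[0,0,-0.5],[0,0,0]],[[0,0,-0.5],[0,0,0]],[[0,0,0],[0,0,0]],[[0,0,10],[0,0,0]],[[0,0,35],[0,0,0]],[[0,0,70],[0,0,0]]]' --claw 0.4

```text
clock: 25.42
tcp_pos: [609.0, 301.6, 104.4]
tcp_rot: [-2.211, -2.227, 0.009]
contact_force: [-0.3, 0.3, -0.4]
gripper_width: 59.8
gripper_force: 0.0
```

jog_arm --series '[[[0,0,15],[0,0,0]],[[-5,-25,25],[0,0,0]],[[-12,-62,25],[0,0,0]],[[-20,-100,25],[0,0,0]],[[-28,-138,25],[0,0,0]],[[-36,-176,25],[0,0,0]],[[-44,-214,25],[0,0,0]],[[-52,-252,25],[0,0,0]]]' --claw 1

```text
clock: 26.08
tcp_pos: [559.1, 48.9, 132.5]
tcp_rot: [2.212, 2.229, 0.001]
contact_force: [1.0, -0.8, -0.1]
gripper_width: 85.5
gripper_force: 0.0
```

jog_arm --series '[[[-8,-38,0],[0,0,0]],[[-16,-76,0],[0,0,0]],[[-24,-114,0],[0,0,0]],[[-32,-152,0],[0,0,0]],[[-42,-190,0],[0,0,0]],[[-52,-228,0],[0,0,0]],[[-62,-262,0],[0,0,0]],[[-70,-290,0],[0,0,0]]]'

```text
clock: 26.75
tcp_pos: [488.7, -242.3, 132.5]
tcp_rot: [2.214, 2.227, -0.0]
contact_force: [0.3, 0.3, 0.6]
gripper_width: 85.4
gripper_force: 0.0
```

Run:
```python
from h import *
for n in("top","side"):
    p,d=ctrl.snapshot(n);W=cloud(n,d);z=W[...,2]
    for c,h in [((611,302),73),((612,175),73),((480,-302),73)]:
        q=W[(np.hypot(W[...,0]-c[0],W[...,1]-c[1])<32)&(z>h-5)&(z<h+9)]
        if len(q): print(n,c,len(q),cv2.minEnclosingCircle(q[:,:2].astype(np.float32)),np.percentile(q[:,2],[50,95]))
o=ctrl.observe();print(o['tcp_pos'],o['tcp_rot'],o['gripper_width'])
```

```text
top (611, 302) 41 ((610.4515380859375, 297.34490966796875), 8.027917861938477) [72.46810243 75.61400167]
top (612, 175) 41 ((612.4500122070312, 174.50091552734375), 7.892611503601074) [72.36457707 75.3521455 ]
top (480, -302) 10 ((481.881591796875, -308.5213623046875), 4.16703462600708) [71.7383195 73.8374177]
side (611, 302) 52 ((609.6386108398438, 299.9885559082031), 7.981860637664795) [72.91148867 75.8143843 ]
side (612, 175) 45 ((611.2539672851562, 176.05157470703125), 8.189861297607422) [72.45098235 74.73360629]
side (480, -302) 23 ((478.58380126953125, -302.22406005859375), 8.136331558227539) [72.02561508 74.5465529 ]
[ 488.69299648 -244.04024873  132.6503429 ] [ 2.21695702e+00  2.22214519e+00 -1.30308943e-03] 85.3627391267765
```

Both tails in the tray stand at full height. Next is the last tail, at (481,-303).

jog_arm --series '[[[-5,-30,0],[0,0,0]],[[-8,-52,0],[0,0,0]],[[-8,-59,-10],[0,0,0]],[[-8,-59,-30],[0,0,0]],[[-8,-59,-55],[0,0,0]],[[-8,-59,-78],[0,0,0]],[[-8,-59,-92],[0,0,0]],[[-8,-59,-96],[0,0,0]]]'

```text
clock: 27.52
tcp_pos: [480.0, -295.6, 32.4]
tcp_rot: [-2.209, -2.226, -0.0]
contact_force: [-0.4, 0.4, -0.5]
gripper_width: 85.6
gripper_force: 0.0
```

jog_arm --series '[[[0,0,0],[0,0,0]],[[0,0,0],[0,0,0]],[[0,0,0],[0,0,0]],[[0,0,0],[0,0,0]],[[0,0,0],[0,0,0]],[[0,0,0],[0,0,0]],[[0,0,0],[0,0,0]],[[0,0,0],[0,0,0]]]' --claw -1

```text
clock: 28.18
tcp_pos: [482.0, -299.0, 36.6]
tcp_rot: [2.212, 2.228, 0.0]
contact_force: [-1.4, 1.2, 6.1]
gripper_width: 16.9
gripper_force: 58.4
```

jog_arm --series '[[[0,0,3],[0,0,0]],[[0,0,10],[0,0,0]],[[0,0,25],[0,0,0]],[[0,0,45],[0,0,0]],[[0,0,65],[0,0,0]],[[0,0,82],[0,0,0]],[[0,0,92],[0,0,0]],[[0,0,92],[0,0,0]]]'

```text
clock: 28.85
tcp_pos: [482.5, -299.6, 130.2]
tcp_rot: [2.21, 2.227, 0.0]
contact_force: [0.9, 0.1, -2.0]
gripper_width: 16.1
gripper_force: 58.8
```

Run:
```python
from h import *
p,d=ctrl.snapshot("side"); cv2.imwrite("pics/s7.png",cv2.resize(p[60:200,250:410,::-1],None,fx=4,fy=4))
o=ctrl.observe();print(o['tcp_pos'],o['contact_force'],o['gripper_width'])
```

```text
[ 481.8391152  -298.93502878  128.55891102] [ 0.17494735  0.15485009 -3.35916277] 16.543481151682368
```

View pics/s7.png

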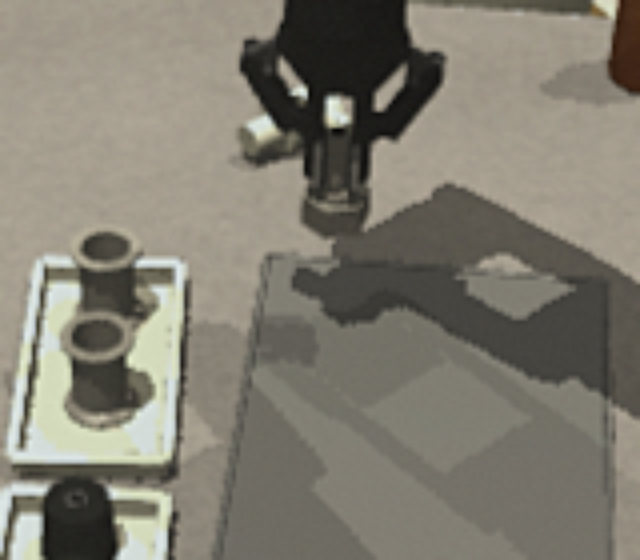

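The last tail is held upright. I'll carry it along x ≈ 530, clear of the trays, then go in to the middle slot.

jog_arm --series '[[[2,15,1],[0,0,0]],[[5,46,2],[0,0,0]],[[8,80,3],[0,0,0]],[[11,115,3],[0,0,0]],[[14,151,3],[0,0,0]],[[18,188,3],[0,0,0]],[[21,225,3],[0,0,0]],[[24,262,3],[0,0,0]]]'

```text
clock: 29.57
tcp_pos: [503.8, -33.8, 129.1]
tcp_rot: [-2.212, -2.227, 0.002]
contact_force: [0.9, -0.1, -2.5]
gripper_width: 16.7
gripper_force: 58.7
```

jog_arm --series '[[[4,37,0],[0,0,0]],[[8,74,0],[0,0,0]],[[12,111,0],[0,0,0]],[[16,148,0],[0,0,0]],[[20,185,0],[0,0,0]],[[28,222,0],[0,0,0]],[[40,255,0],[0,0,0]],[[60,275,0],[0,0,0]]]'

```text
clock: 30.23
tcp_pos: [562.1, 242.6, 128.5]
tcp_rot: [-2.207, -2.23, 0.005]
contact_force: [0.3, -0.4, -2.6]
gripper_width: 16.4
gripper_force: 58.7
```

jog_arm --series '[[[20,1,0],[0,0,0]],[[36,1,0],[0,0,0]],[[43,2,-5],[0,0,0]],[[43,2,-20],[0,0,0]],[[43,2,-35],[0,0,0]],[[43,2,-40],[0,0,0]],[[43,2,-40],[0,0,0]],[[43,2,-40],[0,0,0]]]'

```text
clock: 30.9
tcp_pos: [607.4, 240.4, 89.8]
tcp_rot: [-2.213, -2.228, 0.003]
contact_force: [0.5, -1.1, -3.1]
gripper_width: 16.5
gripper_force: 58.9
```

jog_arm --series '[[[1,0,-10],[0,0,0]],[[1,0,-22],[0,0,0]],[[1,0,-34],[0,0,0]],[[1,0,-42],[0,0,0]],[[1,0,-46],[0,0,0]],[[1,0,-48],[0,0,0]],[[1,0,-48],[0,0,0]],[[1,0,-48],[0,0,0]]]'

```text
clock: 31.57
tcp_pos: [609.7, 240.5, 42.9]
tcp_rot: [2.213, 2.229, 0.001]
contact_force: [0.6, 0.2, -3.9]
gripper_width: 16.8
gripper_force: 58.9
```

jog_arm --series '[[[0,0,-1],[0,0,0]],[[0,0,-2],[0,0,0]],[[0,0,-3],[0,0,0]],[[0,0,-3.5],[0,0,0]],[[0,0,-4],[0,0,0]],[[0,0,-4.5],[0,0,0]],[[0,0,-4.5],[0,0,0]],[[0,0,-4.5],[0,0,0]]]'

```text
clock: 32.23
tcp_pos: [609.4, 240.5, 38.1]
tcp_rot: [-2.213, -2.229, 0.0]
contact_force: [0.1, -0.0, -2.7]
gripper_width: 17.0
gripper_force: 58.9
```

jog_arm --series '[[[0,0,-0.5],[0,0,0]],[[0,0,-1],[0,0,0]],[[0,0,-1.5],[0,0,0]],[[0,0,-2],[0,0,0]],[[0,0,-2],[0,0,0]],[[0,0,-2],[0,0,0]],[[0,0,-2],[0,0,0]],[[0,0,-2],[0,0,0]]]'

```text
clock: 32.9
tcp_pos: [609.5, 240.5, 36.7]
tcp_rot: [2.213, 2.23, 0.0]
contact_force: [-3.6, -0.3, 4.2]
gripper_width: 16.3
gripper_force: 59.5
```

Contact. Release, rise and back off.

jog_arm --series '[[[0,0,0],[0,0,0]],[[0,0,0],[0,0,0]],[[0,0,0],[0,0,0]],[[0,0,0],[0,0,0]],[[0,0,0.5],[0,0,0]],[[0,0,10],[0,0,0]],[[0,0,35],[0,0,0]],[[0,0,70],[0,0,0]]]' --claw 0.4

```text
clock: 33.57
tcp_pos: [606.9, 239.9, 103.9]
tcp_rot: [-2.211, -2.227, 0.009]
contact_force: [-0.1, 0.7, 0.3]
gripper_width: 59.6
gripper_force: 0.0
```

jog_arm --series '[[[0,0,30],[0,0,0]],[[-20,-10,50],[0,0,0]],[[-50,-30,60],[0,0,0]],[[-80,-50,60],[0,0,0]],[[-110,-70,60],[0,0,0]],[[-140,-90,60],[0,0,0]],[[-170,-105,60],[0,0,0]],[[-200,-120,60],[0,0,0]]]'

```text
clock: 34.23
tcp_pos: [408.2, 119.8, 166.8]
tcp_rot: [2.213, 2.229, 0.001]
contact_force: [-0.7, -0.3, 1.4]
gripper_width: 60.0
gripper_force: 0.0
```

Run:
```python
from h import *
p,d=ctrl.snapshot("side"); cv2.imwrite("pics/s8.png",cv2.resize(p[100:380,200:420,::-1],None,fx=2.1,fy=2.1))
for n in("top","side"):
    p,d=ctrl.snapshot(n);W=cloud(n,d);z=W[...,2]
    for c,h in [((611,302),73),((609,240),73),((612,175),73),((474,310),65),((393,258),65)]:
        q=W[(np.hypot(W[...,0]-c[0],W[...,1]-c[1])<32)&(z>h-5)&(z<h+9)]
        if len(q): print(n,c,len(q),cv2.minEnclosingCircle(q[:,:2].astype(np.float32)),np.percentile(q[:,2],[50,95]))
```

```text
top (611, 302) 42 ((611.7486572265625, 297.8101501464844), 8.470545768737793) [72.55911292 76.56731032]
top (609, 240) 41 ((609.722412109375, 233.73434448242188), 7.845739364624023) [72.4118248  74.36609248]
top (612, 175) 42 ((611.543212890625, 174.4014129638672), 8.40643310546875) [72.05351903 74.90980844]
top (474, 310) 43 ((475.8331604003906, 322.28729248046875), 20.551097869873047) [63.57361509 67.04451282]
top (393, 258) 114 ((382.4048767089844, 245.24383544921875), 17.29835319519043) [64.4911545  66.93496806]
side (611, 302) 52 ((609.5201416015625, 300.6533508300781), 8.20930004119873) [73.21956337 75.19253075]
side (609, 240) 46 ((606.9632568359375, 236.375732421875), 8.41047191619873) [73.0643567  75.58633095]
side (612, 175) 45 ((609.9902954101562, 176.353759765625), 8.674845695495605) [72.24429987 75.40434325]
side (474, 310) 163 ((472.3675231933594, 311.76263427734375), 25.397335052490234) [64.3145884  67.15861796]
side (393, 258) 424 ((391.750244140625, 259.82464599609375), 25.34842872619629) [65.04981015 67.69713896]
```

View pics/s8.png

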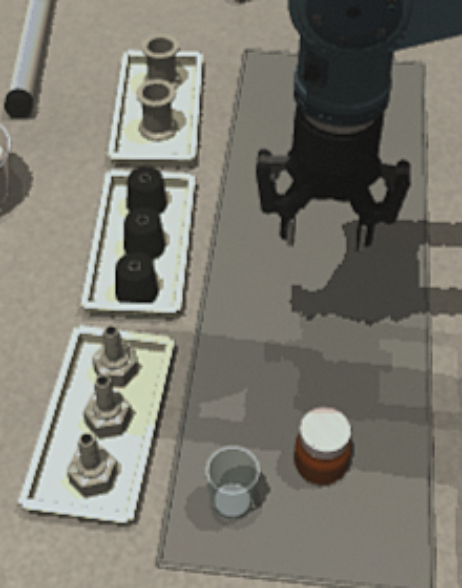

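The picture shows three tails (about (100,410)), three bungs (140,235) and two spools (158,85) upright in their trays. The beaker (233,480) and jar (323,445) are where they started, and the arm is clear.

```bash
python3 -c "
from plant import ctrl
print(ctrl.sign_off())"
```

```text
the job is handed in; nothing more can be done
None
```

All five fittings are standing upright in their matching trays, the beaker and jar were left where they stood, and the job was handed in at about 34 s on the robot's clock.

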